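# Free the lens catch and lower the lens to the index

## Robot

A 6-joint arm with a two-finger parallel gripper is mounted at the origin on the work surface. World frame = base frame: x ahead of the robot, y to its left, z up, the work surface at z = 0. Lengths are in m, angles in rad, forces in N, time in s.
With the tool pointing down it reaches from about 0.3 to 0.775 m from the base axis. Payload 14.6 kg.
Tool frame: the origin (TCP) lies at the centre of the arm's flange, where the gripper is bolted on; the fingertips stand 199 mm ahead of it and the grasp point (between the pads) lies ctrl.tcp_to_grasp ahead of it (ctrl.tcp_to_grasp is the distance from the TCP to the grasp point, in m); z points along the fingers, y is the line along which they close (so a half turn about z gives the same grasp; the last joint's range is limited). The gripper opens to 94 mm and grips with 3 to 60 N. Pads are 16 mm wide; open, the fingers measure 119 mm over their backs; the gripper's body (75 mm by 177 mm) begins 78 mm behind the grasp point.
Start: joints at [-0.067, 0.3, 1.521, -0, 1.321, -0.067], TCP at [0.55, -0, 0.405] pointing down, gripper open.
Joint ranges: [-3.03, 3.03], [-0.79, 2.21], [0.23, 2.52], [-1.04, 4.18], [0, 3.07], [-2.55, 2.55]. Speed limits (rad/s): [2.22, 2.22, 2.57, 3.14, 3.14, 3.14].

## Interface

Orientations are given as [roll, pitch, yaw] about the fixed x, y, z axes, in that order (R = Rz(yaw) Ry(pitch) Rx(roll)).
In Python, from station import ctrl gives the robot as it stands. The module is installed in compiled form; this text tells all that it offers.
- The arm moves only by the shell command python3 -m jog 'ROWS' [OPENING] [FORCE]. ROWS is JSON, a list of rows, each a list of 6 numbers: the shift along the tool's x, y, z in cm, then the turn, a rotation vector about the tool's x, y, z in rad. In form: [[tx, ty, tz, ax, ay, az], ...]. A call has 1 to 8 rows; each row is the pose to reach, as a shift and turn from the pose commanded when the call began, along the tool's axes at that moment; what a row does not reach only later rows make up. A row lasts 1/10 s, in which the tool goes at most 50 mm and 8.59 degrees, less where a joint would pass 70% of its speed; a pose out of reach is approached as far as the arm can. A call with a gripper value outside its range is refused whole. OPENING is the opening in per cent of the stroke, from 0 (shut) to 100 (fully open), set as the call begins (- or left out, the last holds). The fingers move at their own pace and stop on an object; FORCE is the grip in N (left out, the last holds). Time passes only in rows, so rows that repeat a pose let the fingers close. It gives the time, the measured TCP pose, the force, the opening and the grip force at its end, in the units of the state.
- ctrl.get_obs(): the state, without advancing time (a new reading comes with each control period).
- ctrl.camera(name): name is "scene" or "side" or "wrist"; returns a dict with "img" (400x640x3 uint8, blue, green, red), "intrinsics" (3x3 intrinsics, pixels), "R" (3x3) and "t" (3): a world point X has camera coordinates R X + t. Camera axes: x right, y down, z forward; pixel columns grow to the right and rows downward; lengths in m; the calibration is good to about 2 mm. A picture is of the moment at which its call begins. There is no depth.
- ctrl.hand_in(): hands the job in; it is judged then, once.
The state is a dict: "time_s": time; "qpos": joint angles; "joint_vel": joint speeds; "tau": joint torques, N m; "ee_pos": TCP position; "eef_rot": TCP orientation; "force": force on the tool from outside, world axes, zero at the start; "moment": the same for the moment, N m; "grip_width": finger opening in m; "grip_force": force on a finger pad.
Only numpy, scipy, OpenCV 4.12 (cv2) and the standard library are available. Lean on these libraries where they do the work, as an engineer would, in place of code of your own. Each camera call takes 0.05 s, during which the arm holds its last target. There are 200 camera calls.

## Task

On the film viewing stand the lens carriage is held up by a ratchet catch: take the release rod from its tray, reach its steel end under the ball-ended tail of the catch and flick the tail up and right over so that the catch stays thrown clear, touching the catch with nothing but the rod. Then take the carriage by its black handle, lower it gently until its pointer is level with the brass index tab on the scale strip, and let go. The rod ends up lying back in its tray; leave the other things on the bench where they are.

Things in the scene. Friction and masses are not known exactly. Their poses are not given: they have to be found in the camera images.
- stand: viewing stand, fixed to the bench. Origin on the bench surface midway between its two guide posts; its front looks to -x; axes used below. Grey base plate 15 mm thick, x -55..115, y -97..128 mm. Steel posts 16 mm in diameter at y -50 and +50. Scale strip 4 x 18 mm at y -92. Dark stanchion of the catch, 16 x 16 mm, at x 0, y 95, up to z 235 mm
- crosshead (a point): middle of the front lower edge of the plate over the posts (x -55..30, y -75..75, z 300..318 mm in the stand frame). It overhangs the carriage handle, so the handle must be taken with the tool leaning back about 35 degrees, fingers pointing down and to the stand's +x, closing along its y
- carriage (a joint): how far the lens carriage is below its top position, m, 0 to 0.13: its centre is at z = 0.200 - value in the stand frame. Weighs about 0.5 kg and runs stiffly (9 N friction): it stays where it is left and takes 2 to 6 N to push down. While the catch is engaged it can sink at most 10 mm (teeth 10 mm apart)
- handle (a point): grasp point on the carriage handle: black fin 14 mm thick (y), 24 mm high, standing out to the front, x -90..-20 mm in the stand frame; this point lies at x -65, y 0, at the carriage's centre height. Axes as the stand's
- pointer (a point): end of the dark pointer blade (24 x 14 mm, 4 mm high) at the -y end of the carriage, mid-height of the blade. Carriage: aluminium block x -20..20, y -72..72 mm in the stand frame, 40 mm high, black lens barrel (48 mm in diameter) behind it, toothed rack (x -27..-13, y 71..86 mm, up to 57 mm above the carriage's centre) on its +y end
- index_mark (a point): middle of the brass index tab (blade 40 mm long, 4 mm high, on a 30 x 12 x 14 mm clamp) on the scale strip beside the pointer; mid-height of the blade. Fixed during a run, height differs from start to start
- catch (a joint): turn of the catch (pawl) about its pivot, rad, about the stand's x axis. About 0 to 0.2: engaged, toe in the rack. Grows as the tail is lifted; at about 1.0 the tail stands upright; beyond about 1.1 it falls over by itself towards the posts and stays at its stop at 1.6. Falls back to engaged if let go earlier. Very light: under 1 N at the tail
- pivot (a point): pivot of the catch, at x -20, y 95, z 225 mm in the stand frame; a pin of 16 mm boss, axis along the stand's x
- pawl: the catch (pawl), a steel bell crank 12 mm wide (x); origin at the pivot. Its tail is a bar 7 mm thick that runs from the pivot outwards (+y) and 35 degrees upwards when the catch value is 0; its arm, 37 mm long, hangs down with a toe towards the rack
- ball (a point): centre of the 18 mm steel ball at the end of the tail, 55 mm from the pivot
- rod: release rod, 60 g. Square wooden handle 70 mm long (x), 14 mm wide (y), 22 mm high (z), origin at the centre of the handle's underside; a steel rod 8 mm in diameter runs on along +x from the handle at 11 mm height, to 165 mm from the origin. Lies flat in the tray with its tip pointing away from the robot
- rod_tip (a point): tip of the steel rod
- tray: grey tray on the bench, fixed, 260 (x) x 130 (y) x 20 mm outside, walls and floor 5 mm; origin under its centre, x along its length
- core1: bystander: yellow plastic film core, 50 mm disc, 16 mm high; origin at centre of underside
- core2: bystander: another film core, same size
- film_can: bystander: flat round metal film can, 154 mm in diameter, 28 mm high
- splicer: bystander: small film splicer, 130 x 60 mm, 56 mm high
- driver: bystander: screwdriver, 150 mm long, lying flat
- cleaner: bystander: white bottle, 50 mm in diameter, 120 mm high
There are look-alikes about, which are no part of the job. Several things have the shape of the rod; the one meant has the colours described above.

How it is judged:
On the way, in this order (a step that is already met when the one before it is completed fails the run):
1. the rod lifts the tail of the catch (contact force between rod and pawl above 0.02 N and value of joint catch between 0.4 and 1.2 rad).
2. the catch is thrown over and stays clear (value of joint catch above 1.45 rad), for 0.3 s.
3. the carriage pointer is level with the index tab, within 5 mm (z of pointer in the frame of index_mark between -0.005 and 0.005 m), for 0.3 s.
At the end, for the whole second after the job is handed in: the carriage pointer is level with the index tab within 5 mm, the catch lies thrown over at its stop (above 1.45 rad), and the rod lies at rest on the floor of its tray, handle middle and tip both inside the walls (all of step 3 and value of joint catch above 1.45 rad and x of rod in the frame of tray between -0.125 and 0.125 m and y of rod in the frame of tray between -0.06 and 0.06 m and x of rod_tip in the frame of tray between -0.125 and 0.125 m and y of rod_tip in the frame of tray between -0.06 and 0.06 m and z of each of rod, rod_tip in the frame of tray below 0.03 m and linear speed of rod below 0.02 m/s); the robot touches nothing.
It fails at once if the gripper touches the catch (contact force between any of the fingers, the arm and pawl above 0.3 N).
It fails at once if the carriage is forced down past the engaged catch (value of joint carriage above 0.05 m and value of joint catch below 1 rad).
It fails at once if the carriage is moved faster than 0.25 m/s (velocity of joint carriage above 0.25 m/s or velocity of joint carriage below -0.25 m/s).
It fails at once if a bystander is moved more than 30 mm (distance of any of core1, core2, film_can, splicer, driver, cleaner from where it was at the start of the episode above 0.03 m).
It also fails if it takes over 72 s, if anything falls off the work surface, if the arm or the gripper's body presses on something with over 40 N, if the wrist force passes 120 N, or if a joint passes its speed limit or range.

## Working session

There is one attempt and no reset: what is moved stays moved. The work goes in short steps, Python scripts to look and compute and a shell command to move; the robot and the scene stay as the last step left them, time stands still between calls to the robot, and variables do not carry over. Pictures are saved under pics/ and viewed, at most 10 in all, crops included, and the job is handed in when it is done.

```bash
mkdir -p pics; cat > h.py <<'E'
import numpy as np,cv2
from station import ctrl
from scipy.spatial.transform import Rotation as Ro
def cam(n):
    c=ctrl.camera(n); return c["img"],np.array(c["intrinsics"]),np.array(c["R"]),np.array(c["t"])
def ray(c,u,v):
    _,K,R,t=c; d=R.T@np.linalg.inv(K)@[u,v,1]; return -R.T@t,d/np.linalg.norm(d)
def onz(c,u,v,z):
    o,d=ray(c,u,v); return o+d*(z-o[2])/d[2]
def proj(c,X):
    _,K,R,t=c; p=K@(R@np.array(X)+t); return p[:2]/p[2]
def tri(c1,p1,c2,p2):
    o,d=ray(c1,*p1);q,e=ray(c2,*p2)
    s=np.linalg.lstsq(np.c_[d,-e],q-o,rcond=None)[0]; a=o+d*s[0];b=q+e*s[1]
    return (a+b)/2,np.linalg.norm(a-b)
E
python3 - <<'E'
from h import *
import pickle
d={}
for n in("scene","side","wrist"):
    d[n]=cam(n); cv2.imwrite(f"pics/{n}0.png",d[n][0])
    print(n,-d[n][2].T@d[n][3])
pickle.dump(d,open("c0.pkl","wb"))
print(ctrl.tcp_to_grasp,ctrl.get_obs())
E
```

```text
scene [0.67261443 1.18168345 1.25302379]
side [-0.10826752 -1.19091485  1.09532333]
wrist [0.55001866 0.06771294 0.38434973]
0.1804 {'time_s': 0.15, 'qpos': array([-6.65717523e-02,  3.00368823e-01,  1.52142638e+00,  2.44427738e-05,
        1.32070998e+00, -6.65947005e-02]), 'joint_vel': array([-0.0006369 , -0.00257171, -0.00329205,  0.0014381 , -0.00018035,
       -0.00027863]), 'tau': array([-2.50185103e-04, -5.31960297e+01, -3.52822959e+01,  7.07691838e-02,
        2.35654798e-02, -3.66386917e-05]), 'ee_pos': array([5.49982330e-01, 1.54763514e-05, 4.04207795e-01]), 'eef_rot': array([-3.14068372e+00, -8.43491007e-05,  1.57081318e+00]), 'force': array([ 1.12648985,  0.01709299, -0.48352752]), 'moment': array([0.0077962 , 0.03397517, 0.03420187]), 'grip_force': 0.0, 'grip_width': 0.09355291515912575}
```

View pics/scene0.png

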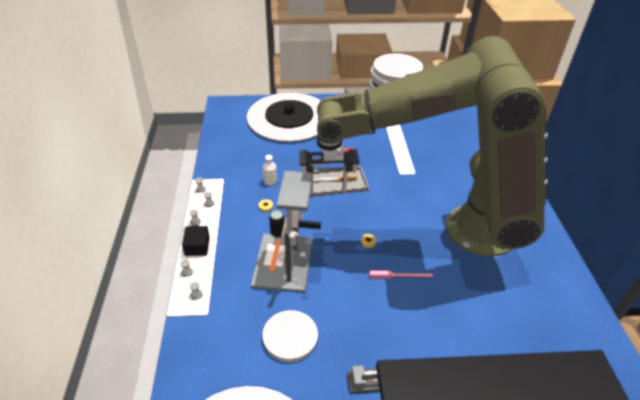

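View pics/side0.png

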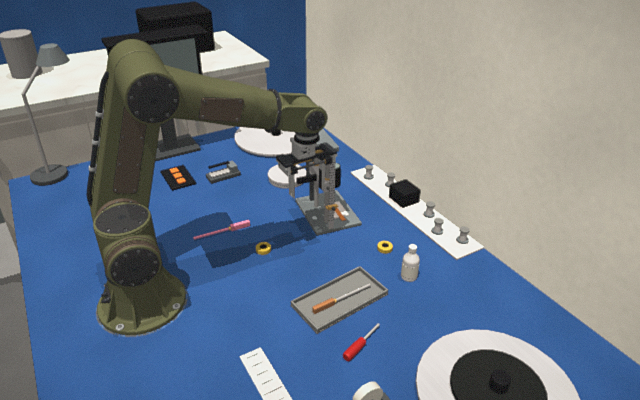

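```bash
python3 - <<'E'
import pickle,cv2,numpy as np
d=pickle.load(open("c0.pkl","rb"))
r=lambda n,x,y,w,h,s:cv2.resize(d[n][0][y:y+h,x:x+w],None,fx=s,fy=s,interpolation=cv2.INTER_CUBIC)
cv2.imwrite("pics/cr1.png",np.hstack([r("scene",245,165,80,130,4.6),r("side",270,120,94,130,4.6)])) 
cv2.imwrite("pics/cr2.png",np.hstack([r("side",285,255,110,110,5)]))
E
```

```text
(no output)
```

View pics/cr1.png

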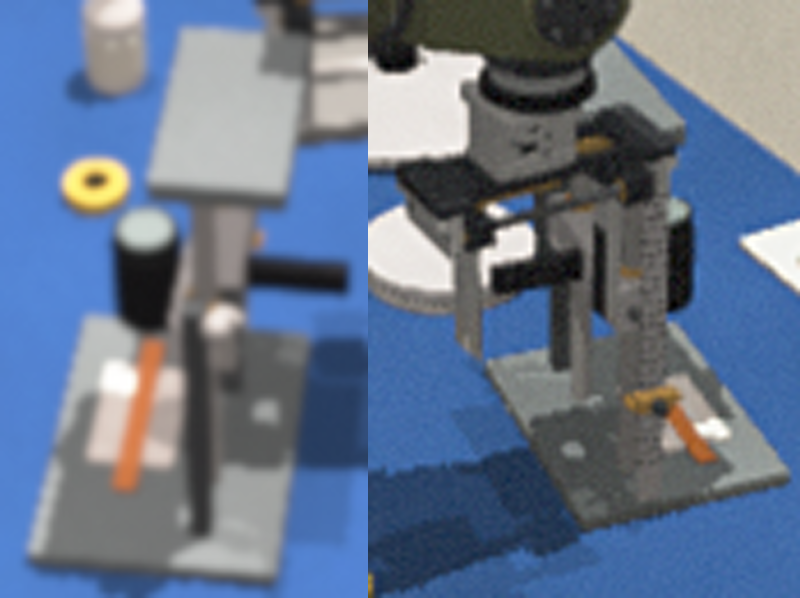

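View pics/cr2.png

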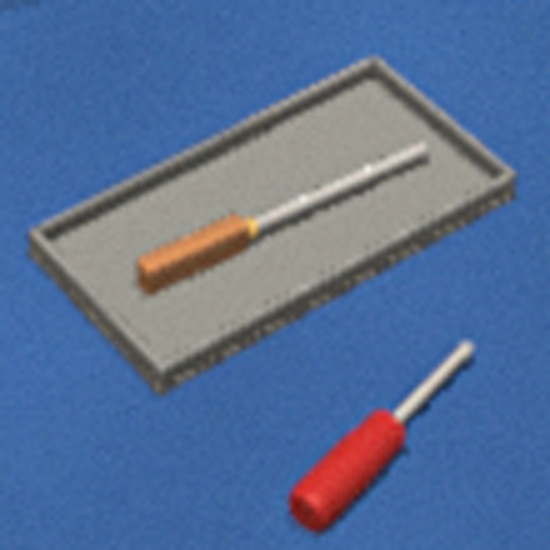

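```bash
python3 - <<'E'
from h import *
import pickle
d=pickle.load(open("c0.pkl","rb"))
S,D=d["scene"],d["side"]
M=[(S,(263.5,234.1),(.115,-.097)),(S,(312.4,237.8),(-.055,-.097)),(S,(304.8,289.5),(-.055,.128)),(S,(251.5,286),(.115,.128)),
(D,(295.4,199.3),(-.055,.128)),(D,(361.3,222.2),(.115,-.097)),(D,(317.2,232.5),(-.055,-.097))]
P=np.array([onz(c,*p,.015)[:2] for c,p,_ in M]);Q=np.array([q for *_,q in M])
pc,qc=P.mean(0),Q.mean(0)
H=(Q-qc).T@(P-pc); th=np.arctan2(H[0,1]-H[1,0],H[0,0]+H[1,1])
R=np.array([[np.cos(th),-np.sin(th)],[np.sin(th),np.cos(th)]])
t=pc-R@qc; print("stand",t,th); print((P-(Q@R.T+t))*1e3)
T=[onz(D,*p,.02)[:2] for p in((291.4,303),(360,267.4),(388,291.4),(317.4,330.6))]
print("tray",np.mean(T,0),np.round(T,3), np.linalg.norm(T[1]-T[0]),np.linalg.norm(T[2]-T[1]))
a,b=onz(D,336,300,.016),onz(D,370,285,.016)
u=(b-a)/np.linalg.norm(b-a); print("rod",a,b,np.arctan2(u[1],u[0]),"org",b-.165*u,np.linalg.norm(b-a))
def W(x,y,z): return np.r_[R@[x,y]+t,z]
for n,p in dict(handle=(-.09,0,.2),ball=(-.02,.095+.055*np.cos(.61),.225+.055*np.sin(.61)),ptr=(0,-.085,.2),strip=(0,-.092,.1),xh=(-.055,0,.3)).items():
    print(n,W(*p),proj(S,W(*p)),proj(D,W(*p)))
# wrist crops
cv2.imwrite("pics/w0.png",d["wrist"][0])
E
```

```text
stand [0.66484661 0.10650946] -0.14434591264018323
[[-2.53011911  4.3498906 ]
 [-1.01361005  5.05721467]
 [ 2.25474516 -0.6179477 ]
 [-1.34175037  2.34057158]
 [ 1.31400458 -8.75631751]
 [-1.76418945 -1.57055255]
 [ 3.08091924 -0.80285908]]
tray [ 0.50183933 -0.28359053] [[ 0.368 -0.235]
 [ 0.623 -0.206]
 [ 0.635 -0.333]
 [ 0.381 -0.36 ]] 0.257055422214019 0.12801886835450393
rod [ 0.48687703 -0.28456256  0.016     ] [ 0.60770775 -0.28185906  0.016     ] 0.022370527670336475 org [ 0.44274903 -0.28554989  0.016     ] 0.12086096252828342
handle [0.57578259 0.11945553 0.2       ] [321.29350298 218.79318363] [296.00038701 174.22753459]
ball [0.66520453 0.2480102  0.25650771] [292.46354298 238.10324436] [300.90393167 137.57949492]
ptr [0.65261977 0.02239344 0.2       ] [294.87653862 197.95906487] [330.88789551 181.61416161]
strip [0.65161285 0.01546624 0.1       ] [295.54220664 218.95790415] [331.1174936  207.96617152]
xh [0.6104186  0.11442095 0.3       ] [309.9733125  193.29499764] [305.62769035 145.84921424]
```

View pics/w0.png

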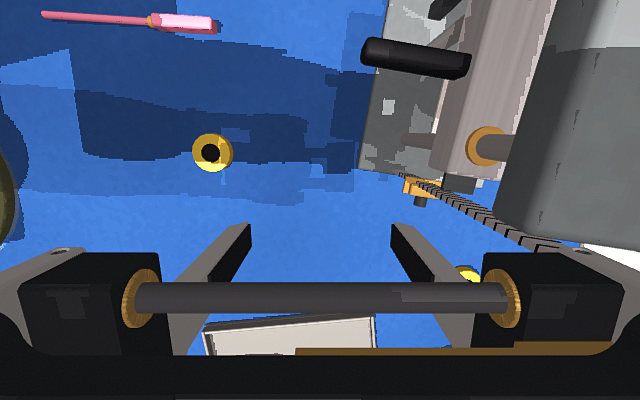

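Rod candidates, as side-image pixels: wooden-handled rod in the tray (338,297), red-handled driver (360,342), pink driver (222,230), orange strip on the stand base (337,213). I choose the wooden one in the tray, and the crop confirms wood plus a steel rod. The wrist image shows the carriage handle (415,58) and the brass index clamp (425,187).

```bash
python3 -m jog '[[-4,-1.5,0.5,0,0,0.14],[-8,-3,1,0,0,0.28],[-12,-4.5,2,0,0,0.42],[-16,-6,3,0,0,0.56],[-20,-7.5,4,0,0,0.7],[-24,-9,5,0,0,0.84],[-28.5,-10.7,5.4,0,0,0.98],[-28.5,-10.7,5.4,0,0,1.12]]'; python3 -m jog '[[0,0,0,0,0,0.14],[0,0,0,0,0,0.28],[0,0,0,0,0,0.43],[0,0,0,0,0,0.43]]'
python3 - <<'E'
from h import *
o=ctrl.get_obs();print(o['ee_pos'],o['eef_rot'],o['qpos'])
c=cam("wrist");cv2.imwrite("pics/w1.png",c[0])
import pickle;pickle.dump(c,open("w1.pkl","wb"))
E
```

```text
time_s: 0.95
ee_pos: [0.441, -0.2889, 0.3497]
eef_rot: [-3.141, 0.001, 0.44]
force: [1.2, 0.5, 0.9]
grip_width: 0.0938
grip_force: 0.0
time_s: 1.35
ee_pos: [0.4429, -0.285, 0.3505]
eef_rot: [-3.141, 0.0, 0.018]
force: [-0.5, 0.5, 0.1]
grip_width: 0.0941
grip_force: 0.0
[ 0.44294989 -0.2850245   0.35049846] [-3.14138194e+00  2.54887042e-04  1.81550076e-02] [-6.41313143e-01  2.99987792e-01  1.65218891e+00  1.11642215e-05
  1.18974650e+00  9.11324050e-01]
```

View pics/w1.png

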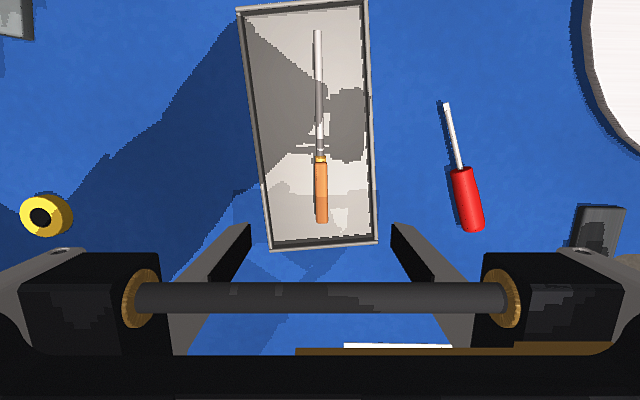

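The wrist view shows the rod nearly straight ahead: handle from (321,160) to (322,222), tip at (318,30).

```bash
python3 - <<'E'
from h import *
import pickle
c=pickle.load(open("w1.pkl","rb"))
hsv=cv2.cvtColor(c[0],cv2.COLOR_BGR2HSV)
m=((hsv[...,0]>4)&(hsv[...,0]<16)&(hsv[...,1]>110)).astype(np.uint8);m[:,:300]=0;m[:,345:]=0;m[235:]=0
ys,xs=np.nonzero(m);print(xs.min(),xs.max(),ys.min(),ys.max())
a,b=onz(c,321.5,162,.027),onz(c,np.mean(xs[ys>215]),ys.max(),.027)
t=onz(c,318,30,.016)
print(a,b,t,(a+b)/2)
u=t-(a+b)/2;print(np.arctan2(u[1],u[0]),np.linalg.norm(u[:2]))
P=[onz(c,*p,.02)[:2] for p in((237,8),(367,2),(271,249),(377,242))];print(np.round(P,3),np.mean(P,0))
E
```

```text
314 327 161 223
[ 0.47866193 -0.28527882  0.027     ] [ 0.41003211 -0.28665223  0.027     ] [ 0.60912483 -0.27932367  0.016     ] [ 0.44434702 -0.28596553  0.027     ]
0.040286141759620135 0.16491161828232812
[[ 0.626 -0.2  ]
 [ 0.633 -0.326]
 [ 0.374 -0.228]
 [ 0.385 -0.352]] [ 0.50464711 -0.27663966]
```

```bash
python3 -m jog '[[0.1,0.1,0,0,0,-0.015],[0.1,0.1,3,0,0,-0.015],[0.1,0.1,6,0,0,-0.015],[0.1,0.1,9,0,0,-0.015],[0.1,0.1,11,0,0,-0.015],[0.1,0.1,13,0,0,-0.015],[0.1,0.1,14.2,0,0,-0.015],[0.1,0.1,14.2,0,0,-0.015]]' 40 40; python3 -m jog '[[0,0,0,0,0,0],[0,0,0,0,0,0],[0,0,0,0,0,0],[0,0,0,0,0,0],[0,0,0,0,0,0],[0,0,0,0,0,0]]' 0 40
```

```text
time_s: 2.2
ee_pos: [0.4438, -0.2858, 0.2074]
eef_rot: [-3.14, 0.002, 0.038]
force: [0.0, -0.4, 0.7]
grip_width: 0.0382
grip_force: 0.0
time_s: 2.8
ee_pos: [0.4442, -0.2861, 0.2094]
eef_rot: [3.141, -0.001, 0.036]
force: [-1.1, 0.5, 6.4]
grip_width: 0.0139
grip_force: 40.0
```

```bash
python3 -m jog '[[0,0,-4,0,0,0],[0,0,-8,0,0,0],[0,0,-12,0,0,0],[0,-4,-16,0,0,0.03],[0,-8,-19,0,0,0.06],[0,-12,-21,0,0,0.1],[0,-16,-23,0,0,0.14],[0,-20,-24,0,0,0.18]]'
python3 -m jog '[[-2,-4,0,0,0,0],[-4,-8,0,0,0,0],[-6,-12,0,0,0,0],[-6,-16,0,0,0,0],[-6,-20,0,0,0,0],[-6,-24,0,0,0,0],[-6,-24,0,0,0,0],[-6,-24,0,0,0,0]]'
python3 - <<'E'
from h import *
import pickle
d={n:cam(n) for n in("scene","side","wrist")}
o=ctrl.get_obs();print(o['ee_pos'],o['eef_rot'])
pickle.dump(d,open("c1.pkl","wb"))
r=lambda n,x,y,w,h,s:cv2.resize(d[n][0][y:y+h,x:x+w],None,fx=s,fy=s,interpolation=cv2.INTER_CUBIC)
a=np.hstack([r("scene",245,165,80,130,3),r("side",280,120,94,130,3)])
w=cv2.resize(d["wrist"][0][:320],(522,261)) if 0 else r("wrist",0,0,640,230,522/640)
cv2.imwrite("pics/c1.png",np.vstack([a,w[:, :a.shape[1]]]))
E
```

```text
time_s: 3.6
ee_pos: [0.4362, -0.0844, 0.4506]
eef_rot: [3.141, -0.003, -0.146]
force: [0.7, -0.6, -0.8]
grip_width: 0.0134
grip_force: 40.0
time_s: 4.4
ee_pos: [0.4118, 0.1604, 0.4485]
eef_rot: [3.141, 0.0, -0.142]
force: [0.6, -0.9, -0.7]
grip_width: 0.0136
grip_force: 40.0
[0.41193241 0.15911529 0.44874919] [ 3.14155181e+00 -1.69399222e-04 -1.45396030e-01]
```

View pics/c1.png

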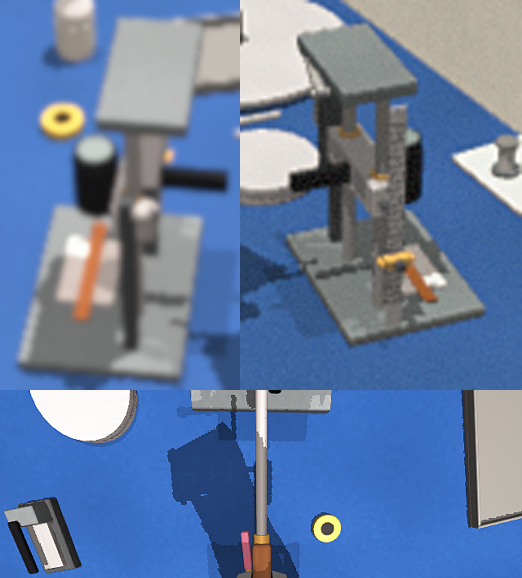

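The side crop shows the stand in the clear, with crosshead corners at crop (298,32), (415,82) and (342,95) and the brass tab at (395,262). The scene crop shows the steel ball at (145,207). I'll refit the stand pose.

```bash
cat > fit.py <<'E'
from h import *
import pickle
from scipy.optimize import least_squares
d=pickle.load(open("c1.pkl","rb"));S,D=d["scene"],d["side"]
f=lambda p:(p[0]/3+245,p[1]/3+165); g=lambda p:((p[0]-240)/3+280,p[1]/3+120)
M=[(D,g(p),q) for p,q in [((298,32),(-.055,.075,.318)),((415,82),(.03,-.075,.318)),((342,95),(-.055,-.075,.318)),((285,235),(-.055,.128,.015)),((485,306),(.115,-.097,.015)),((350,336),(-.055,-.097,.015))]]
M+=[(S,f(p),q) for p,q in [((120,20),(.03,-.075,.318)),((205,22),(-.055,-.075,.318)),((187,124),(-.055,.075,.318)),((97,120),(.03,.075,.318)),((57,207),(.115,-.097,.015)),((201,217),(-.055,-.097,.015)),((183,372),(-.055,.128,.015)),((20,364),(.115,.128,.015))]]
def W(v,q): c,s=np.cos(v[2]),np.sin(v[2]); return np.array([v[0]+c*q[0]-s*q[1],v[1]+s*q[0]+c*q[1],q[2]])
r=least_squares(lambda v:np.concatenate([proj(c,W(v,q))-p for c,p,q in M]),[.665,.106,-.144],loss='soft_l1')
V=r.x
if __name__=="__main__":
    print(V);print(np.round(np.array([proj(c,W(V,q))-p for c,p,q in M]),1))
    for val in (0,.1,.2):
        b=W(V,(-.02,.095+.055*np.cos(.611+val),.225+.055*np.sin(.611+val)));print(val,b,proj(S,b),proj(D,b))
    print("scene ball px",f((145,207)))
    # ball: ray cut with plane stand x=-.02
    n=np.array([np.cos(V[2]),np.sin(V[2]),0]);o,dd=ray(S,*f((145,207)));p0=W(V,(-.02,0,0))
    X=o+dd*(n@(p0-o))/(n@dd);print("ball from scene",X,"y,z rel pivot",(X-W(V,(-.02,.095,.225)))@[-np.sin(V[2]),np.cos(V[2]),0],X[2]-.225)
    for nme,q in dict(fin=g((290,182)),ptr=g((378,183)),tab=g((395,262))).items():
        o,dd=ray(D,*q)
        for yy in((0,) if nme=="fin" else(-.092,)):
            m=np.array([-np.sin(V[2]),np.cos(V[2]),0]);p=W(V,(0,yy,0));X=o+dd*(m@(p-o))/(m@dd);print(nme,yy,X,(X-p)@n)
E
python3 fit.py; python3 - <<'E'
from h import *
import pickle
d=pickle.load(open("c1.pkl","rb"))
r=lambda n,x,y,w,h,s:cv2.resize(d[n][0][y:y+h,x:x+w],None,fx=s,fy=s,interpolation=cv2.INTER_CUBIC)
cv2.imwrite("pics/c2.png",np.hstack([r("scene",270,215,50,70,8),r("side",310,165,40,70,8)]))
E
```

```text
[ 0.66405803  0.10726113 -0.14647566]
[[-2.   0.5]
 [ 0.4 -0.7]
 [-0.3 -0.4]
 [-1.2 -0.1]
 [-0.5 -0.2]
 [-0.8  0.6]
 [-0.7 -1.3]
 [-0.7 -0.1]
 [ 0.4  0.3]
 [-0.2 -0.5]
 [-0.9 -0.7]
 [ 0.3 -0.4]
 [-0.3  0.8]
 [-0.4 -0.8]]
0 [0.66471271 0.24872959 0.25655278] [292.64961327 238.27762468] [300.68366133 137.51844772]
0.1 [0.66422011 0.24539065 0.26089255] [292.76992161 236.29663555] [301.00041587 136.82580931]
0.2 [0.66366673 0.24163978 0.2648737 ] [292.91061939 234.29477471] [301.36112672 136.27143473]
scene ball px (293.3333333333333, 234.0)
ball from scene [0.66239778 0.23303863 0.25695509] y,z rel pivot 0.02918830144637827 0.03195509381419312
fin 0 [0.57809048 0.11994412 0.17374964] -0.08689809235479001
ptr -0.092 [0.63187557 0.01901325 0.21058985] -0.018957838548642563
tab -0.092 [0.65390912 0.01576259 0.10161109] 0.003314201168460345
```

View pics/c2.png

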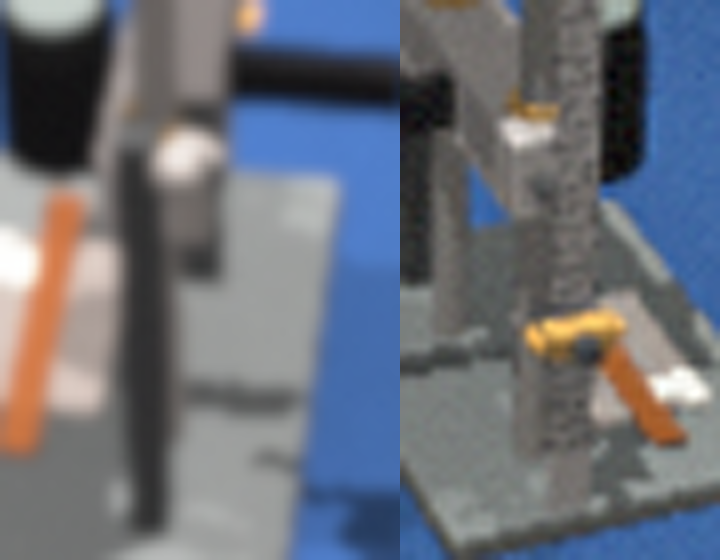

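```bash
python3 -m jog '[[0,-4,0,0,0,0],[0,-8,0.5,0,0,0],[0,-12.6,1.9,0,0,0],[0,-12.6,1.9,0,0,0],[3,-12.6,1.9,0,0,0],[6,-12.6,1.9,0,0,0],[9.2,-12.6,1.9,0,0,0],[9.2,-12.6,1.9,0,0,0]]'
python3 - <<'E'
from h import *
import pickle
from fit import V,W
d={n:cam(n) for n in("scene","wrist","side")}
pickle.dump(d,open("c2.pkl","wb"))
o=ctrl.get_obs();print(o['ee_pos'],o['eef_rot'])
r=lambda n,x,y,w,h,s:cv2.resize(d[n][0][y:y+h,x:x+w],None,fx=s,fy=s,interpolation=cv2.INTER_CUBIC)
cv2.imwrite("pics/c3.png",np.hstack([r("scene",260,200,80,100,5),r("wrist",200,0,320,400,1.25)]))
Ry=Ro.from_euler('xyz',o['eef_rot']).as_matrix()
tip=o['ee_pos']+Ry@[.165,0,.193]
for n in d: print(n,proj(d[n],tip),proj(d[n],W(V,(-.02,.1329,.2649))))
E
```

```text
time_s: 5.35
ee_pos: [0.5238, 0.2691, 0.4292]
eef_rot: [3.141, 0.0, -0.148]
force: [-0.3, -0.9, -0.7]
grip_width: 0.0134
grip_force: 40.0
[0.52092768 0.27057959 0.42976785] [ 3.14151181e+00  2.48373867e-04 -1.45422038e-01]
scene [285.73787757 242.8717206 ] [292.90970068 234.29274764]
wrist [318.41163039 -59.81959539] [336.32087124 -49.04051507]
side [305.81943601 141.48772991] [301.35932314 136.26260378]
```

View pics/c3.png

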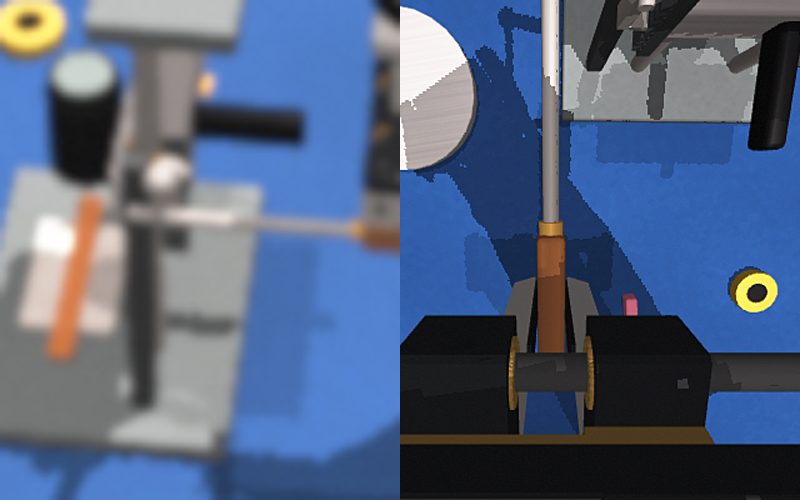

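The scene crop shows the rod passing about 15 mm under the ball (167,173), with the tip beyond the tail. Next is the flick along an arc.

```bash
python3 -m jog '[[0,0.6,-0.6,0,0,0],[0,1.2,-1.2,0,0,0],[0,1.9,-2.0,0,0,0],[0,2.8,-2.5,0,0,0],[0,3.85,-2.9,0,0,0],[0,4.6,-2.9,0,0,0],[0,5.3,-2.9,0,0,0],[0,5.8,-2.7,0,0,0]]'
python3 -m jog '[[0,0,0,0,0,0],[0,0,0,0,0,0],[0,0,0,0,0,0],[0,0,0,0,0,0]]'
python3 - <<'E'
from h import *
import pickle
from fit import V,W
d={n:cam(n) for n in("scene","side")}
print(ctrl.get_obs()['ee_pos'])
r=lambda n,x,y,w,h,s:cv2.resize(d[n][0][y:y+h,x:x+w],None,fx=s,fy=s,interpolation=cv2.INTER_CUBIC)
cv2.imwrite("pics/c4.png",np.hstack([r("scene",260,190,80,90,5),r("side",280,120,60,90,5)]))
for v in(.2,1.6): print([proj(d[n],W(V,(-.02,.095+.055*np.cos(.611+v),.225+.055*np.sin(.611+v)))) for n in d])
E
```

```text
time_s: 6.3
ee_pos: [0.5127, 0.2134, 0.4566]
eef_rot: [-3.142, -0.0, -0.145]
force: [-0.1, -0.0, -0.6]
grip_width: 0.0138
grip_force: 40.0
time_s: 6.7
ee_pos: [0.5128, 0.2143, 0.4566]
eef_rot: [3.142, 0.0, -0.144]
force: [-0.6, 0.3, -0.3]
grip_width: 0.0134
grip_force: 40.0
[0.51279022 0.21429029 0.45657251]
[array([292.91061939, 234.29477471]), array([301.36112672, 136.27143473])]
[array([295.85613036, 215.26756187]), array([308.55846515, 144.02434738])]
```

View pics/c4.png

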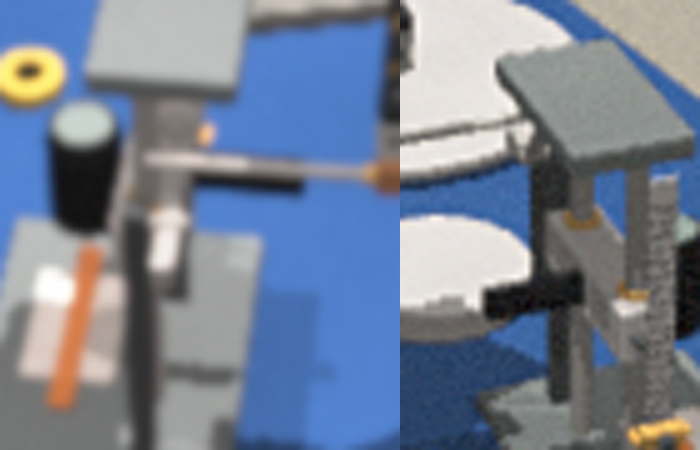

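The crop shows the ball gone from its engaged place (165,221). Something light sits near the side-view prediction (520,130). I have used all ten views, so I'll retract and check numerically.

```bash
python3 -m jog '[[-3,0,0,0,0,0],[-6,0,0,0,0,0],[-10,0,0,0,0,0],[-14,0,-1,0,0,0],[-14,4,-1,0,0,0],[-14,8,-1,0,0,0],[-14,12,-1,0,0,0],[-14,12,-1,0,0,0]]'
python3 - <<'E'
from h import *
import pickle
d={n:cam(n) for n in("scene","side","wrist")};pickle.dump(d,open("c3.pkl","wb"))
b=pickle.load(open("c1.pkl","rb"))
for n,(x0,x1,y0,y1) in dict(scene=(280,305,205,245),side=(295,318,130,156)).items():
    a=cv2.cvtColor(d[n][0],6).astype(int);p=cv2.cvtColor(b[n][0],6).astype(int)
    print(n,"now-before, cols",x0,"rows from",y0)
    for y in range(y0,y1,2): print(y,' '.join(f"{v:4d}" for v in (a-p)[y,x0:x1]))
E
```

```text
time_s: 7.6
ee_pos: [0.3563, 0.1129, 0.4671]
eef_rot: [3.142, -0.001, -0.147]
force: [-0.6, 0.2, -1.5]
grip_width: 0.0134
grip_force: 40.0
scene now-before, cols 280 rows from 205
205   -1   -2   -1    0   -2   -2   -2   -2   -2   -1   -1   -1   -1   -2   -2   -1   -2   -1   -2   -1   -2   -2   -1   -2   -2
207   -1    0   -2    0   -1    0   -1   -2   -2   -1   -1   -1   -1   -1   -1    0   -1   -2   -1   -1    0    0   -1   -1   -2
209   -1   -1   -2   -1   -2   -2   -1    0   -1    0    0   -1   -1   -2    0    0   -1   -2    1   -1   -2    0    0    1   -1
211   -2    0   -2   -1   -1   -1   -1    0   -2   -1    0   -1   -3   -4   -5   -5   -5   -5   -3   -2   -1   -1   -1   -1   -1
213   -1   -2   -1    0   -2   -1   -1   -1   -1    0   -1   -5  -12  -17  -20  -21  -21  -17  -11   -5   -2   -1   -2   -2   -1
215   -2   -1   -1    0   -1    0   -1   -1   -1   -2   -2   -8  -21  -26  -26  -24  -27  -26  -16   -7   -2   -2   -2   -1   -1
217   -1   -1   -1    0   -1   -1   -1   -1   -1   -2   -1   -5  -14  -23  -29  -30  -27  -22  -12   -4   -1   -2   -2    0   -1
219    0   -1   -
[... 2546 characters left out ...]
    0   -3   -3   -5   -1   39   76   36   38   10    0   -4    1  -11   -6   -6   -5   -3   -3   -4   -3
146   -2   -4   -3   -1   -1   -4  -77  -63   46   24   22  -18  -42    5    3   -5   -1   -2    3   -3   -4    0   -4
148   -2   -4   -1   -3    1   -2 -111 -135  -20   52  -11 -113 -102  -29   -1   -1   -1   -8   -2   -2   -4   -3   -3
150   -1   -1    0   -5   -5   -3  -24  -10    3   -9  -29  -76  -76  -50  -27   -3    0   -2   -4   -5   -5    1    9
152   -2    4   -3   -6    2    0   11   -1    1    4    4   -4    0   -6   -1   -2    3    8    3   -5   -1    2    0
154    1   -2    3    2   -2    2    2   -3    3    7   10   -1   -7   -1   -5    0   -2   -5    1    6   -8    1   -4
```

The ball now shows at scene (295.5,215.5), where 1.6 rad predicts (295.9,215.3), so the catch is thrown. Next I return the rod.

```bash
python3 -m jog '[[1.5,4.5,0,0,0,-0.03],[3.2,9,0,0,0,-0.06],[4.8,13.5,0,0,0,-0.09],[6.5,18,0,0,0,-0.12],[8.2,22.5,0,0,0,-0.15],[10,27,0,0,0,-0.183],[12,32,0,0,0,-0.183],[13.5,36,0,0,0,-0.183]]'; python3 -m jog '[[0,0,0,0,0,0],[0,0,0,0,0,0]]'
python3 - <<'E'
from h import *
o=ctrl.get_obs();p=o['ee_pos'];y=o['eef_rot'][2];d=np.array([.4443,-.286])-p[:2]
print(p,o['eef_rot'],"tx",d@[np.cos(y),np.sin(y)],"ty",d@[np.sin(y),-np.cos(y)],"tz",p[2]-.212)
E
```

```text
time_s: 8.55
ee_pos: [0.4401, -0.2617, 0.4661]
eef_rot: [-3.141, 0.0, 0.04]
force: [0.7, 0.4, -1.1]
grip_width: 0.0138
grip_force: 40.0
time_s: 8.75
ee_pos: [0.4398, -0.2601, 0.4657]
eef_rot: [-3.14, 0.001, 0.039]
force: [-0.3, 0.6, -0.8]
grip_width: 0.0137
grip_force: 40.0
[ 0.43976448 -0.26010116  0.46568188] [-3.14035058e+00  1.28986480e-03  3.87821541e-02] tx 0.003527952379957191 ty 0.026055216386418455 tz 0.25368187913399565
```

```bash
python3 -m jog '[[0.4,2.4,3,0,0,0],[0.4,2.4,7.5,0,0,0],[0.4,2.4,12,0,0,0],[0.4,2.4,16.5,0,0,0],[0.4,2.4,20.5,0,0,0],[0.4,2.4,23.5,0,0,0],[0.4,2.4,25,0,0,0],[0.4,2.4,25.5,0,0,0]]'; python3 -m jog '[[0,0,0,0,0,0],[0,0,0.1,0,0,0],[0,0,0.1,0,0,0]]'
```

```text
time_s: 9.55
ee_pos: [0.4442, -0.2822, 0.2103]
eef_rot: [-3.14, 0.002, 0.041]
force: [-0.1, 0.2, -1.1]
grip_width: 0.0138
grip_force: 40.0
time_s: 9.85
ee_pos: [0.4441, -0.2838, 0.2116]
eef_rot: [3.141, -0.001, 0.039]
force: [1.1, 0.4, -0.0]
grip_width: 0.0133
grip_force: 40.0
```

```bash
python3 -m jog '[[0,0,0.1,0,0,0],[0,0,0.15,0,0,0],[0,0,0.15,0,0,0]]'; python3 -m jog '[[0,0,0,0,0,0],[0,0,0,0,0,0],[0,0,0,0,0,0],[0,0,0,0,0,0],[0,0,-3,0,0,0],[0,0,-7,0,0,0],[0,0,-11,0,0,0],[0,0,-15,0,0,0]]' 40
python3 - <<'E'
from h import *
c=cam("wrist")
hsv=cv2.cvtColor(c[0],cv2.COLOR_BGR2HSV)
m=((hsv[...,0]>4)&(hsv[...,0]<16)&(hsv[...,1]>110)).astype(np.uint8);m[:,:280]=0;m[:,365:]=0;m[235:]=0
ys,xs=np.nonzero(m);print(xs.min(),xs.max(),ys.min(),ys.max())
k=(ys>ys.max()-8);print(onz(c,xs[k].mean(),ys.max(),.027)); k=ys<ys.min()+15;print(onz(c,xs[k].mean(),ys.min(),.027))
print(ctrl.get_obs()['ee_pos'],ctrl.get_obs()['eef_rot'])
E
```

```text
time_s: 10.15
ee_pos: [0.4438, -0.2841, 0.2094]
eef_rot: [3.141, -0.0, 0.039]
force: [0.6, 0.7, 0.9]
grip_width: 0.0136
grip_force: 40.0
time_s: 10.95
ee_pos: [0.4436, -0.2839, 0.3608]
eef_rot: [-3.141, 0.0, 0.039]
force: [-0.2, -1.2, -0.3]
grip_width: 0.0377
grip_force: 0.0
315 326 162 221
[ 0.40977141 -0.28565539  0.027     ]
[ 0.47820775 -0.28204539  0.027     ]
[ 0.44414662 -0.28423634  0.36743707] [ 3.13606733 -0.00686299  0.03889771]
```

```bash
python3 -m jog '[[0,0,-4,0,0,0.02],[0.2,-4.5,-4.4,0,0,0.05],[0.4,-9,-4.4,0,0,0.08],[0.7,-14,-4.4,0,0,0.12],[1,-19,-4.4,0,0,0.16],[1.2,-24,-4.4,0,0,0.186],[1.4,-29,-4.4,0,0,0.186],[1.6,-34,-4.4,0,0,0.186]]' 60; python3 -m jog '[[0,-4,0,0,0.12,0],[0,-7,0,0,0.24,0],[0,-8,0,0,0.36,0],[0,-8.2,0,0,0.48,0],[0,-8.2,0,0,0.611,0],[0,-8.2,0,0,0.611,0],[0,-8.2,0,0,0.611,0]]'
python3 - <<'E'
from h import *
import pickle
from fit import V,W
d={n:cam(n) for n in("wrist","side","scene")};pickle.dump(d,open("c4.pkl","wb"))
o=ctrl.get_obs();print(o['ee_pos'],o['eef_rot'],o['qpos'])
R=Ro.from_euler('xyz',o['eef_rot']).as_matrix();print("grasp pt",o['ee_pos']+R[:,2]*.1804,"handle",W(V,(-.065,0,.183)))
c=d["wrist"];print(c[1])
for q in((-.09,0,.195),(-.065,0,.195),(-.03,0,.195),(0,-.09,.19),(0,-.09,.1)): print(q,proj(c,W(V,q)))
hsv=cv2.cvtColor(c[0],cv2.COLOR_BGR2HSV);v=hsv[...,2]
m=(v<45).astype(np.uint8);m[245:]=0
n,l,s,ce=cv2.connectedComponentsWithStats(m);print("dark",[(s[i],ce[i].round()) for i in range(1,n) if s[i,4]>150])
m=((hsv[...,0]>10)&(hsv[...,0]<28)&(hsv[...,1]>120)&(v>70)).astype(np.uint8)
n,l,s,ce=cv2.connectedComponentsWithStats(m);print("brass",[(s[i],ce[i].round()) for i in range(1,n) if s[i,4]>40])
E
```

```text
time_s: 11.8
ee_pos: [0.4461, 0.058, 0.4032]
eef_rot: [-3.141, -0.001, -0.147]
force: [1.5, 0.2, 0.1]
grip_width: 0.0564
grip_force: 0.0
time_s: 12.5
ee_pos: [0.4585, 0.1371, 0.4031]
eef_rot: [3.141, -0.607, -0.147]
force: [-0.3, -0.1, -0.2]
grip_width: 0.0564
grip_force: 0.0
[0.45874554 0.13696605 0.40315452] [ 3.14150589 -0.60875856 -0.14777503] [ 0.24646515  0.07074426  1.827322   -0.34726692  0.70186587  2.16934855]
grasp pt [0.56078054 0.12176128 0.25516183] handle [0.59975407 0.11674804 0.183     ]
[[282.44473889   0.         320.598628  ]
 [  0.         282.44473889 199.36335408]
 [  0.           0.           1.        ]]
(-0.09, 0, 0.195) [319.81875919 243.39151982]
(-0.065, 0, 0.195) [319.82294348 214.57233051]
(-0.03, 0, 0.195) [319.82830245 177.66259036]
(0, -0.09, 0.19) [413.84863558 151.50537212]
(0, -0.09, 0.1) [391.78537251 188.80188526]
dark [(array([299, 127,  42,   5, 186], dtype=int32), array([321., 129.])), (array([ 212,  132,   51,   81, 1558], dtype=int32), array([236., 171.])), (array([ 310,  171,   17,   74, 1094], dtype=int32), array([318., 208.])), (array([588, 189,  43,  56, 357], dtype=int32), array([608., 218.])), (array([267, 224,  13,  21, 161], dtype=int32), array([274., 236.])), (array([363, 224,  13,  21, 165], dtype=int32), array([367., 236.]))]
brass [(array([445, 126,  32,  28, 509], dtype=int32), array([460., 141.])), (array([253, 135,  27,  24, 271], dtype=int32), array([267., 150.])), (array([358, 136,  28,  24, 266], dtype=int32), array([371., 151.])), (array([390, 170,  16,  31, 247], dtype=int32), array([397., 190.])), (array([199, 269,  24,  59, 632], dtype=int32), array([208., 298.])), (array([420, 269,  23,  59, 510], dtype=int32), array([434., 299.])), (array([ 212,  341,  334,   14, 2938], dtype=int32), array([401., 350.]))]
```

```bash
python3 - <<'E'
from h import *
import pickle
from fit import V,W
d=pickle.load(open("c4.pkl","rb"));c,D=d["wrist"],d["side"]
def st(X): return np.array([np.cos(V[2])*(X[0]-V[0])+np.sin(V[2])*(X[1]-V[1]),-np.sin(V[2])*(X[0]-V[0])+np.cos(V[2])*(X[1]-V[1]),X[2]])
def mask(c):
    h=cv2.cvtColor(c[0],cv2.COLOR_BGR2HSV); return ((h[...,0]>10)&(h[...,0]<28)&(h[...,1]>120)&(h[...,2]>70)).astype(np.uint8),h
o,dd=ray(c,319,150.5);print("bush",st(o+dd*.271/(c[2]@dd)[2]))
for n in("side","scene"):
    m,_=mask(d[n]);k,l,s,ce=cv2.connectedComponentsWithStats(m)
    print(n,[(s[i].tolist(),ce[i].round(1).tolist()) for i in range(1,k) if s[i,4]>8 and 270<ce[i][0]<350 and 150<ce[i][1]<260])
m,_=mask(c);print("wrist tab");print(*[''.join('.#'[v] for v in r) for r in m[166:204,380:412]],sep='\n')
m,h=mask(D);print("side V")
m1=pickle.load(open("c1.pkl","rb"))["side"];m,h=mask(m1)
print(*[''.join('.#'[v] for v in r) for r in m[196:218,318:345]],sep='\n')
print("gray side pointer");print(h[180:196,318:340,2])
E
```

```text
bush [0.00127799 0.00081314 0.18986678]
side [([313, 163, 7, 3, 9], [315.8, 164.2]), ([326, 204, 19, 16, 88], [335.5, 210.2])]
scene [([270, 241, 9, 30, 66], [274.3, 257.3])]
wrist tab
................................
................................
................................
................................
..............###...............
.............#..#...............
.............###................
............###.................
............##..................
...........###..................
...........###..................
..........###...................
..........###...................
..........###...................
..........###...........#.......
..........###..........##.......
..........###..........###......
..........###.........####......
..........###.........####......
..........###........#####......
..........###.......######......
..........###.......######......
..........####.....#######......
...........###....########......
...........###...#########......
...........####.##########......
...........#####.#########......
...........#####.#######
[... 1768 characters left out ...]
8  88 103  92 107 113 109 146
  150 153 158 165]
 [112 163 165 148 120 115 134 120 106  72  70  86 103 108 113 115 116 161
  148 160 164 164]
 [114 163 166 154 133 113 133 117 114  93  84  87 111 100 104 107  98 153
  150 152 161 164]
 [109 163 169 163 150 124 123 129 122 102  93  80 103  97 118 108  91 124
  157 150 145 155]
 [111 169 164 158 138 124 102 101  96  87  89 100 110 115 116 104  81 113
  153 156 145 149]
 [ 90 130 123 113 104 103  87  84  85  84  80  92 100 101 101 112 100  97
  122 154 156 152]
 [ 84  96  98  94  93  94  87  84  94  89  83 101 116 113 112 120 106  93
   97 124 153 152]
 [ 85  94  98  97  98 100  90  87  87  83  84  95 118 103 105 115  86  90
   92  94 121 148]]
```

```bash
python3 - <<'E'
from h import *
import pickle
from fit import V,W
d=pickle.load(open("c4.pkl","rb"));c=d["wrist"];D=pickle.load(open("c1.pkl","rb"))["side"];S=d["scene"]
for zc in(.16,.17,.18,.19):
    print(zc,"end face top corners",[proj(D,W(V,(x,-.072,zc+.02))).round(1) for x in(-.02,.02)],"bot",[proj(D,W(V,(x,-.072,zc-.02))).round(1) for x in(-.02,.02)],
    "fin front: top far",proj(D,W(V,(-.09,.007,zc+.012))).round(1),"bot near",proj(D,W(V,(-.09,-.007,zc-.012))).round(1), "wrist fin",proj(c,W(V,(-.02,0,zc+.012))).round(1),proj(c,W(V,(-.09,-.007,zc+.012))).round(1),proj(c,W(V,(-.06,-.007,zc+.012))).round(1),proj(c,W(V,(-.06,.007,zc+.012))).round(1))
g=cv2.cvtColor(D[0],6)[168:196,290:320];print("side fin rows168 cols290");print(g)
w=cv2.cvtColor(c[0],6);print("wrist col318 rows 160-250",w[160:250:2,318]);print("row 214",w[214,300:340])
print("ptr region wrist rows150-185, cols385-420 step");print(w[140:186:2,384:420:2])
E
```

```text
0.16 end face top corners [array([323.2, 186. ]), array([334.4, 183.6])] bot [array([323.1, 196.1]), array([334.1, 193.7])] fin front: top far [295.1 180.3] bot near [296.6 188.3] wrist fin [319.9 178.6] [327.7 248.9] [327.3 217.1] [312.4 217.1]
0.17 end face top corners [array([323.3, 183.4]), array([334.5, 181. ])] bot [array([323.1, 193.6]), array([334.2, 191.2])] fin front: top far [295.1 177.7] bot near [296.6 185.8] wrist fin [319.9 174.1] [327.9 246.6] [327.6 213.8] [312.1 213.8]
0.18 end face top corners [array([323.3, 180.8]), array([334.6, 178.5])] bot [array([323.2, 191.1]), array([334.3, 188.7])] fin front: top far [295.  175.2] bot near [296.5 183.3] wrist fin [319.8 169.3] [328.2 244.2] [327.8 210.2] [311.8 210.2]
0.19 end face top corners [array([323.3, 178.2]), array([334.6, 175.9])] bot [array([323.2, 188.5]), array([334.4, 186.2])] fin front: top far [294.9 172.6] bot near [296.5 180.8] wrist fin [319.8 164.1] [328.5 241.5] [328.1 206.3] [311.5 206.3]
side fin rows168 cols290
[[227 227 227 227 225 225 226 226 224 223 225 228 229 215 153  99  44  46
   57  86  93  93
[... 4864 characters left out ...]
 50  84  81  93  91  90]
 [134 134 134 132 135  97  87  92  87  88  74  78  27  25  46  90  92  91]
 [109 109 110 107 103 103  74  47  46  41  25  76  82 107  92  91  91  91]
 [107 107 107 106 143 232  41  81  76  34  82  76  78  88  92  89  90  90]
 [109 108 109 106 137  38  51  79  75  32  96 113  99  93  91  89  90  91]
 [104 103 105 117 144  35  81  77  73  36  79  49  90  89  93  88  90  90]
 [106 107 106 121  71  52  78  75  48  83  82  98  92  92  93  91  91  91]
 [105 103 107 101  82  81  77  76  43  77 155  60  56  54  72  91  91  92]
 [101 103  95  77 103  77  77  71  84 107 231  81  86  85  84  91  88  90]
 [ 71  91  67  75 111  72  76  32  43 224 226 105 111 110 111  91  91  86]]
```

```bash
python3 - <<'E'
from h import *
import pickle
from fit import V,W
d=pickle.load(open("c4.pkl","rb"));c=d["wrist"];D=pickle.load(open("c1.pkl","rb"))["side"]
def st(X): return np.array([np.cos(V[2])*(X[0]-V[0])+np.sin(V[2])*(X[1]-V[1]),-np.sin(V[2])*(X[0]-V[0])+np.cos(V[2])*(X[1]-V[1]),X[2]]).round(4)
for n,a,b in(("ptr",(400,152),(327.5,188.5)),("tabfront",(393,199),(326.3,207)),("tabfar",(395.5,171),(337.5,205))):
    X,e=tri(c,a,D,b);print(n,st(X),e)
for z in(.09,.1,.11):print(z,st(onz(c,393,199,z)),st(onz(c,395.5,171,z)),st(onz(c,404,190,z)))
for z in(.166,.176):print(z,[st(onz(c,*p,z)) for p in((394,148),(403,148),(403,158))])
print(cv2.cvtColor(D[0],6)[198:216,322:342]); print(D[0][198:216,322:342,0])
E
```

```text
ptr [-0.0012 -0.0799  0.1759] 0.015599552442660721
tabfront [-0.0153 -0.0889  0.1054] 0.0009145104914054667
tabfar [ 0.0222 -0.095   0.1077] 0.0020482373509972895
0.09 [-0.0098 -0.093   0.09  ] [ 0.03 -0.1   0.09] [ 0.0026 -0.1084  0.09  ]
0.1 [-0.0137 -0.0902  0.1   ] [ 0.0249 -0.0971  0.1   ] [-0.0016 -0.1051  0.1   ]
0.11 [-0.0176 -0.0875  0.11  ] [ 0.0198 -0.0941  0.11  ] [-0.0059 -0.1019  0.11  ]
0.166 [array([ 0.0186, -0.0786,  0.166 ]), array([ 0.0186, -0.0881,  0.166 ]), array([ 0.0065, -0.0868,  0.166 ])]
0.176 [array([ 0.0125, -0.0756,  0.176 ]), array([ 0.0125, -0.0847,  0.176 ]), array([ 0.0009, -0.0835,  0.176 ])]
[[ 88  94  89  86  86  85  81  87  96  91  90  91  95  91  91  92  88  95
  117 152]
 [ 91  96  84  83  83  81  79  94  94 103 106  98  97  91  91  96  87  93
   93 122]
 [ 94  88  79  86  81  82  79 113 111 102  97 107  76  89  92  89  92  91
   83  96]
 [ 92  91  92  99  90  84  86 101  90  99 109 112  81  97 120 120 130 118
   86  84]
 [ 90  90  93 105  83  78  87 106  99 109 108 101 118 152 158 155 162 152
   94  92]
 [ 92  87  97 107  85  76  72  75  85  8
[... 1896 characters left out ...]
 148 156
  156 154]
 [ 77  76  87 102  75  75  57  49  55  54  79  78  67  49  59  85 129 159
  153 153]
 [ 70  74  81 101  91  80  62  57  60  62  66  62  46  50  51  59  97 155
  156 151]
 [114 111  83 106 105  88  67  82  78  72  70  60  61  51  47  43  64 123
  154 158]
 [125 119  84 101 102  95  83  79  90  96  87  93 102  92  53  42  51  77
  124 154]
 [126 120 106 102 102  96  89  93  98  94  86  87 116 132  72  46  44  60
  107 194]
 [125 120 110 103  98  92  86  81  86  87  85 100 134 156 131  62  48  46
   72 164]
 [138 135 103 100 104  93  85  88  88  95  94 103 143 160 154  88  50  41
   48 105]
 [134 139 103 103 106  88  76  77  81  90  71 104 162 160 161 135  83  49
   47  57]]
```

```bash
python3 -m jog '[[-1.3,-0.2,0,0,0,0],[-1.3,-0.2,3,0,0,0],[-1.3,-0.2,5.5,0,0,0],[-1.3,-0.2,7.5,0,0,0],[-1.3,-0.2,8.7,0,0,0],[-1.3,-0.2,8.7,0,0,0],[-1.3,-0.2,8.7,0,0,0]]'
python3 - <<'E'
from h import *
from fit import V,W
o=ctrl.get_obs();R=Ro.from_euler('xyz',o['eef_rot']).as_matrix();print("grasp",o['ee_pos']+R[:,2]*.1804,o['force'],"want",W(V,(-.065,.001,.176)))
c=cam("wrist");g=cv2.cvtColor(c[0],6);print(g[215,270:370:2],g[235,270:370:2])
for q in((-.065,.007,.188),(-.065,-.007,.188)):print(proj(c,W(V,q)))
E
```

```text
time_s: 13.35
ee_pos: [0.4977, 0.1334, 0.3249]
eef_rot: [-3.142, -0.611, -0.148]
force: [-0.1, -0.1, -0.1]
grip_width: 0.0568
grip_force: 0.0
grasp [0.60005812 0.11816537 0.17713339] [-0.10576036 -0.08755868 -0.13701036] want [0.59990003 0.11773733 0.176     ]
[ 98  80  97 106 105 106 102  92 114 173 181  94  97  98  96  98  71 147
 143 146  26  17  22  29  32  35  35  35  34  25  19  75 175 173 170 170
 174 174 176 181 198  98 101  96  66  73  80  89  96 105] [ 86  19  14  17   0 153 149 145 141 150  71  71  72  72  73  72  60 152
 147 157  13  19  26  28  34  34  39  40  37  26  18  65 149 148 147 147
 146 145 149 149 148 147 150 149 151 151 167   4  14  16]
[310.82496398 242.2066248 ]
[335.25614767 242.18206559]
```

```bash
python3 -m jog '[[0,0,0,0,0,0],[0,0,0,0,0,0],[0,0,0,0,0,0],[0,0,0,0,0,0],[0,0,0,0,0,0],[0,0,0,0,0,0],[0,0,0,0,0,0]]' 0 40
```

```text
time_s: 14.1
ee_pos: [0.4977, 0.1334, 0.3245]
eef_rot: [-3.142, -0.611, -0.147]
force: [-0.9, -1.4, 0.7]
grip_width: 0.014
grip_force: 40.0
```

```bash
python3 -m jog '[[-0.17,0,0.25,0,0,0],[-0.43,0,0.61,0,0,0],[-0.8,0,1.15,0,0,0],[-1.21,0,1.72,0,0,0],[-1.61,0,2.29,0,0,0],[-2.01,0,2.87,0,0,0],[-2.3,0,3.28,0,0,0],[-2.3,0,3.28,0,0,0]]'; python3 -m jog '[[-0.29,0,0.41,0,0,0],[-0.69,0,0.98,0,0,0],[-0.97,0,1.39,0,0,0],[-1.15,0,1.64,0,0,0],[-1.15,0,1.64,0,0,0]]'
python3 - <<'E'
from h import *
import pickle
from fit import V,W
o=ctrl.get_obs();R=Ro.from_euler('xyz',o['eef_rot']).as_matrix();print("grasp",o['ee_pos']+R[:,2]*.1804)
d={n:cam(n) for n in("wrist","side")};pickle.dump(d,open("c5.pkl","wb"))
c=d["wrist"]
for q in((0,-.072,.116),(-.0,-.09,.105)):print(q,proj(c,W(V,q)),proj(d["side"],W(V,q)))
g=cv2.cvtColor(d["side"][0],6);print("side rows190 cols316");print(g[188:216,316:342])
h=cv2.cvtColor(c[0],cv2.COLOR_BGR2HSV);m=((h[...,0]>10)&(h[...,0]<28)&(h[...,1]>120)&(h[...,2]>70)).astype(np.uint8)
k,l,s,ce=cv2.connectedComponentsWithStats(m);print([(s[i].tolist(),ce[i].round().tolist()) for i in range(1,k) if s[i,4]>40])
E
```

```text
time_s: 14.9
ee_pos: [0.4978, 0.1333, 0.2838]
eef_rot: [3.142, -0.61, -0.147]
force: [8.7, 1.6, -8.3]
grip_width: 0.0134
grip_force: 40.0
time_s: 15.4
ee_pos: [0.4978, 0.1334, 0.2639]
eef_rot: [3.142, -0.611, -0.147]
force: [6.4, 1.0, -4.6]
grip_width: 0.0139
grip_force: 40.0
grasp [0.60006813 0.11818149 0.1161029 ]
(0, -0.072, 0.116) [426.4531892  153.19844693] [328.51524903 200.85068621]
(-0.0, -0.09, 0.105) [445.87750556 160.9798281 ] [330.54132605 206.38805744]
side rows190 cols316
[[156 213 203 127 108 111 119 115 109 106 111 105  93  85 103  89 108 112
   97  32  17  12  21  32  58 103]
 [104 171 213 184 127 109 114 115 105 112 109 104  97  91 105 108 113 121
   95  33  23  27  27  22  61 104]
 [ 66 135 180 214 184 124 110 109 108 110 109 105  90  85 112  93 109 103
   63  30  22  21  19  26  60 105]
 [ 61 117 141 204 212 186 122 108 102 106 110 103  91  79 103  96 113 113
   70  27  19  18  22  27  70 109]
 [ 65 119 123 164 213 216 189 156 140 114 107 102  98 101 116 116 119 105
   72  29  23  25  28  34  70 105]
 [ 59 121 121 123 161 214 208 158 170 150 125 123 124 110 102 10
[... 2044 characters left out ...]
  85  87  86  91  99 100  96  86  88
  112 127 115 115 113 113 148 224]
 [119 117 128 130 122  78  72  74  82  86  87  85  84  83  85  92  95  98
  125 158 153 123 109 111 126 193]
 [128 129 125 130 131 110  77  68  87  87  89  88  86  97  99  91 102 109
  151 172 173 178 121 114 115 151]
 [128 126 128 128 132 131 111  79  93  88  88  84  77  87  81  94  83 104
  170 173 193 244 177 117 114 124]]
[([502, 88, 43, 37, 648], [525.0, 111.0]), ([222, 117, 42, 37, 615], [245.0, 140.0]), ([380, 118, 42, 37, 619], [398.0, 141.0]), ([438, 132, 35, 51, 743], [456.0, 164.0]), ([286, 269, 9, 59, 282], [290.0, 298.0]), ([347, 269, 9, 59, 292], [352.0, 298.0]), ([118, 341, 333, 14, 2982], [310.0, 349.0])]
```

```bash
python3 - <<'E'
from h import *
import pickle
c=pickle.load(open("c5.pkl","rb"))["wrist"]
h=cv2.cvtColor(c[0],cv2.COLOR_BGR2HSV);m=((h[...,0]>10)&(h[...,0]<28)&(h[...,1]>120)&(h[...,2]>70))
for y in range(122,190): print(y,''.join('#' if m[y,x] else ('d' if h[y,x,2]<62 else ('B' if h[y,x,2]>170 else '.')) for x in range(400,480)))
E
```

```text
122 ......................BBBBBBBBBBBBBBBBBBBBBBBBBBBBBBBBBBBBBBBB...dd.........dd..
123 ......................BBBBBBBBBBBBBBBBBBBBBBBBBBBBBBBBBBBBBBBB...dd.........dd..
124 .....................BBBBBBBBBBBBBBBBBBBBBBBBBBBBBBBBBBBBBBBB.....dd........dd..
125 .....................BBBBBBBBBBBBBBBBBBBBBBBBBBBBBBBBBBBBBBB......dd........dd..
126 ....................BBBBBBBBBBBBBBBBBBBBBBBBBBBBBBBBBBBBBBB.......dd........ddd.
127 ....................BBBBBBBBBBBBBBBBBBBBBBBBBBBBBBBBBBBBB.d.......dd.........dd.
128 ...................BBBBBBBBBBBBBBBBBBBBBBBBBBBBBBBBBBBBBB.d.......dd.........dd.
129 ..................##BBBBBBBBBBBBBBBBBBBBBBBBBBBBBBBBBBBBB.d........dd........dd.
130 ..................##BBBBBBBBBBBBBBBBBBBBBBBBBBBBBBBBBBBB..dd.......dd........ddd
131 .................####BBBBBBBBBBBBBBBBBBBBBBBBBBBBBBBBBBB..dd.......dd.........dd
132 .................####BBBBBBBBBBBBBBBBBB#BB###B##########..dd.......dd.........dd
133 ................#####BBBBBBBBBBBBBBBBB.#B##############...dd.......ddd........dd
134 ................######BBBBBBBBBBBBBBBB#.##############....dd........dd......
[... 3979 characters left out ...]
##########.BBBBBBBBB
182 .......................d....d....d.......BBBB.#######################.BBBBBBBBBB
183 .......................d....d....d......BBBBB........................BBBBBBBBBBB
184 .......................dd...d....dddddd.BBBBBBBBBBBBBBBBBBBBBBBBBBBBBBBBBBBBBBBB
185 .......................dd...d.....dddd..BBBBBBBBBBBBBBBBBBBBBBBBBBBBBBBBBBBBBBBB
186 ...................d...dd...dd.......BBBBBBBBBBBBBBBBBBBBBBBBBBBBBBBBBBBBBBBBBBB
187 ...................dd...d...dd.......BBBBBBBBBBBBBBBBBBBBBBBBBBBBBBBBBBBBBBBBBBB
188 ...................dd...d...dd......BBBBBBBBBBBBBBBBBBBBBBBBBBBBBBBBBBBBBBBBBBBB
189 ....................d...d....ddddd.BBBBBBBBBBBBBBBBBBBBBBBBBBBBBBBBBBBBBBBBBBBBB
```

```bash
python3 - <<'E'
from h import *
import pickle
from fit import V,W
a=pickle.load(open("c4.pkl","rb"))["wrist"];b=pickle.load(open("c5.pkl","rb"))["wrist"]
def st(X): return np.array([np.cos(V[2])*(X[0]-V[0])+np.sin(V[2])*(X[1]-V[1]),-np.sin(V[2])*(X[0]-V[0])+np.cos(V[2])*(X[1]-V[1]),X[2]]).round(4)
for n,p,q in(("clamp BR",(405,200.5),(469.5,183)),("clamp BL",(392,200),(445.5,183)),("blade mid-left edge c",(390,183),(442.5,150))):
    X,e=tri(a,p,b,q);print(n,st(X),e)
sh=.061
b2=(b[0],b[1],b[2],b[3]-b[2]@np.array([0,0,sh]))
for n,p,q in(("ptr far-right",(403.5,147.5),(441.5,138.5)),("ptr far-left",(394,147.5),(432.5,138.5)),("bush+y",(267,150),(245,140)),("bush-y",(371,151),(398,141))):
    X,e=tri(a,p,b2,q);print(n,st(X)-[0,0,sh],e)
h=cv2.cvtColor(a[0],cv2.COLOR_BGR2HSV);m=((h[...,0]>10)&(h[...,0]<28)&(h[...,1]>120)&(h[...,2]>70))
for y in range(142,204): print(y,''.join('#' if m[y,x] else ('d' if h[y,x,2]<62 else ('B' if h[y,x,2]>170 else '.')) for x in range(375,415)))
E
```

```text
clamp BR [-0.0185 -0.1026  0.107 ] 0.00016622108344831784
clamp BL [-0.0158 -0.0885  0.1015] 0.00039956906442876984
blade mid-left edge c [ 0.0011 -0.0835  0.1169] 0.0018493928665779804
ptr far-right [ 0.0149 -0.0864  0.1117] 0.00025705431501436203
ptr far-left [ 0.0024 -0.0708  0.1313] 0.0010773099390202553
bush+y [0.001  0.0503 0.1307] 0.00037565107116108886
bush-y [-0.0005 -0.0484  0.1314] 0.0006547693613910434
142 ......dd##BBBBBBBB.BBBBBBB.BBBBBBBBB.d..
143 ......d.##BBBBBBBB.BBBBBBBBBBBB.BBBB.d..
144 ......d.###BBBBBBBBBBBBBBBBBBBBBBBBB.d..
145 .....dd####BBBBBBBBBBBBBBBBBBBBBBBB..d..
146 .....d.####BBBBBBBBBBBBBBBBBBBBBBB...d..
147 .....d#####BBBBBBBBBBBBBBBBBBBBBB.d..d..
148 ....d.#####BBBBBBBB.dd.....d.BBBB.d..dd.
149 ....d.#####BBBBBBBBddddddddd.BBBB.d..dd.
150 ...d.######BBBBBBBB.dddddddd.BBB..d...d.
151 ...d#######BBBBBBBB..ddddddd.BBB..d...d.
152 ..########BBBBBBBBB..ddddddddBBd..d...d.
153 ##########BBBBBBBBB..ddddddddBBd..d...d.
154 #########BBBBBBBBBBB..dddddddB.d..dd..d.
155 ########.BBBBBBBBBBB....ddddd..d..dd..d.
156 #######.BBBBBBBBBBBB....ddddd..d...d..dd
157 ###
[... 1407 characters left out ...]
####.dddd#######.dddddd.B
189 .......BBBB.d.d.###....########.dddddd.B
190 .......BBB..d.d.###...#########.......BB
191 B......BBBd.d.d.####.##########.BBBBBBBB
192 B......BB.d.d.d.#####.#########.BBBB...B
193 .......BBdd.d.d.#####d#########.BBBB.B..
194 .......B.dddd.d.###############.BBBBBBB.
195 .........dddd.d.##############.BBBBB..BB
196 .........d.dddddd############B.BBB....B.
197 .......d.d.dddddd#############.BBBB....B
198 .......d.d.d.d...#############BBB..B....
199 .......d.d.d.d...#############BBB.BBBB..
200 ..BBB..ddd.d.dddd.....########.BBB..BB..
201 ...B....dd.d....BBBBBB........BBBB.B.B..
202 ........dd.d....BBBBBBBBBBBBBBBBBB......
203 ........dd..dd.BBBBBB.BBBBBBBBBBB.......
```

```bash
cat > asc.py <<'E'
import cv2
def asc(c,x0,x1,y0,y1):
    h=cv2.cvtColor(c[0],cv2.COLOR_BGR2HSV);m=((h[...,0]>10)&(h[...,0]<28)&(h[...,1]>120)&(h[...,2]>70))
    for y in range(y0,y1): print(y,''.join('#' if m[y,x] else ('d' if h[y,x,2]<62 else ('B' if h[y,x,2]>150 else ('b' if h[y,x,0]>100 and h[y,x,1]>100 else '.'))) for x in range(x0,x1)))
E
python3 -m jog '[[0,0,0,0,0,0],[0,0,0,0,0,0],[0,0,0,0,0,0],[0,0,0,0,0,0],[0,0,-2,0,0,0],[0,0,-5,0,0,0],[0,0,-6,0,0,0]]' 60; python3 -m jog '[[0,4,0,0,0,0],[0,9,0,0,0,0],[0,9,0,0,0,0],[0,9,0,0,0,0]]'
python3 - <<'E'
from h import *
import pickle
from fit import V,W
from asc import asc
c=cam("wrist");pickle.dump(c,open("vA.pkl","wb"));o=ctrl.get_obs();print(o['ee_pos'],o['eef_rot'],o['qpos'])
p=proj(c,W(V,(0,-.088,.11)));print(p);x,y=p.astype(int)
asc(c,x-45,x+40,y-32,y+32)
E
```

```text
time_s: 16.2
ee_pos: [0.4631, 0.1386, 0.3153]
eef_rot: [-3.14, -0.613, -0.147]
force: [1.5, -1.0, -0.2]
grip_width: 0.0566
grip_force: 0.0
time_s: 16.6
ee_pos: [0.4506, 0.0486, 0.3134]
eef_rot: [-3.141, -0.611, -0.15]
force: [0.9, -0.2, -0.2]
grip_width: 0.0561
grip_force: 0.0
[0.45071638 0.04945604 0.31341692] [-3.14113816 -0.61122343 -0.14864569] [ 0.04594013  0.12569696  1.99889267 -0.26932231  0.42833602  1.97681183]
[318.5992763  152.25271602]
120 ......BBBBBBBBBBBBBBBBBBB.BBBBBBBBBBBBBBBBBBBB.......bBBBBBBBBBBBBBBBBBBBBBBBBBBBBBBB
121 ......BBBBBBBBBBBBBBBBBBBB.BBBBBBBBBBBBBBBBBBB.......bBBBBBBBBBBBBBBBBBBBBBBBBBBBBBBB
122 ......BBBBBBBBBBBBBBBBBBBB.BBBBBBBBBBBBBBBBBBB.......bBBBBBBBBBBBBBBBBBBBBBBBBBBBBBBB
123 ......dBBBBBBBBBBBBBBBBBBB.BBBBBBBBBBBBBBBBBBB.......bBBBBBBBBBBBBBBBBBBBBBBBBBBBBBBB
124 .......###BBBBBBBBBBBBBBBB..BBBBBBBBBBBBBBBBBB.......bBBBBBBBBBBBBBBBBBBBBBBBBBBBBBBB
125 .......###BBBBBBBBBBBBBBBBB.BBBBBBBBBBBBBBBBBB.......bBBBBBBBBBBBBBBBBBBBBBBBBBBBBBBB
126 .......#####BBBBBBBBBBBBBBB.BBBBBBBBBBBBBBBBBB.ddddddbBBBBBBBBBBBBBBBBBBBBBBBBBBBBBBB
127 ........#####
[... 4412 characters left out ...]
......................................bBBBBBBBBBBBBBBBBBBBBBBBBBBBBBBB
177 .....................................................bBBBBBBBBBBBBBBBBBBBBBBBBBBBBBBB
178 .................dd............................dddd..bBBBBBBBBBBBBBBBBBBBBBBBBBBBBBBB
179 ...............................................d.....bBBBBBBBBBBBBBBBBBBBBBBBBBBBBBBB
180 ...................................................BBbBBBBBBBBBBBBBBBBBBBBBBBBBBBBBBB
181 ....................................................BbBBBBBBBBBBBBBBBBBBBBBBBBBBBBBBB
182 .........................BBB.BB................dddd.BbBBBBBBBBBBBBBBBBBBBBBBBBBBBBBBB
183 ......................BBBBBB..B.....................BbBBBBBBBBBBBBBBBBBBBBBBBBBBBBBBB
```

```bash
python3 - <<'E'
from h import *
import pickle
from fit import V,W
c=pickle.load(open("vA.pkl","rb"))
n=np.array([np.cos(V[2]),np.sin(V[2]),0]);m=np.array([-n[1],n[0],0])
def zx(u,v,x):
    o,d=ray(c,u,v);p=W(V,(x,0,0));X=o+d*(n@(p-o))/(n@d);return (X[2].round(4),(m@(X-p)).round(4))
for nm,u,v,x in(("ptr top far",313,137,.012),("ptr top front",313,160,-.012),("ptr bot front",313,162.3,-.012),("blade far top",318,132.7,.02),("clamp far top",330,132.8,.015),("clamp front top",330,158.5,-.015),("clamp front bot",330,171.3,-.015)):print(nm,zx(u,v,x))
g=cv2.cvtColor(c[0],6);print(g[128:178,[308,312,314,316,317,318,319,320,328,332]])
E
```

```text
ptr top far (np.float64(0.1168), np.float64(-0.0829))
ptr top front (np.float64(0.1169), np.float64(-0.0831))
ptr bot front (np.float64(0.1128), np.float64(-0.083))
blade far top (np.float64(0.1119), np.float64(-0.0875))
clamp far top (np.float64(0.1189), np.float64(-0.0985))
clamp front top (np.float64(0.1248), np.float64(-0.0978))
clamp front bot (np.float64(0.1009), np.float64(-0.0985))
[[161 166 166 168 170 175 129 114 100  97]
 [162 166 166 169 169 175 128 111 101  96]
 [164 164 164 168 168 173 127 110  98  94]
 [165 162 163 165 170 172 125 108  95  91]
 [167 163 163 162 193 202 159 108 150 154]
 [165 166 164 157 222 237 203  64 226 230]
 [164 167 165 162 219 232 201  51 219 223]
 [167 168 167 165 145 136 192 124 198 198]
 [168 170 172 172 151 144 188 120 223 221]
 [100 136 138 175 155 150 105  77 221 220]
 [ 44  38  37 171 159 154 110  79 221 218]
 [ 52  50  50 126 157 154 111  81 222 219]
 [ 53  54  51 129 158 153 119  81 221 219]
 [ 50  53  53 138 157 153 115  16 220 219]
 [ 54  55  51 178 160 155 116  64 220 220]
 [ 61  55  52 174 160 156 111  58 220 221]
 [106  53  50 176 1
[... 743 characters left out ...]
07 215 217]
 [ 70  69  52  83 206 203 199 203 198 199]
 [101 101 100 117 206 201 198 202 105 108]
 [101  97  96 113 206 202 198 201  96 100]
 [ 97  99  97 112 206 201 199 200 165 190]
 [ 99  98  98 114 206 201 198 199 231 233]
 [ 97  99  97 115 206 201 198 199 223 226]
 [ 97  99  98 118 206 204 203 202 226 229]
 [ 97  98  97 116 206 206 204 203 228 232]
 [ 97  97  96  90 116 114 114 115 119 167]
 [ 98  96  98  90  66  63  65  91  89  88]
 [ 98  96  97  97  97 100 100  63  95  96]
 [ 98  98  97  98  98  98 101  60  97  98]
 [ 96  99 100  98  98 100 104  22  96  96]
 [ 96 100 102 100  99 101 105  66  99  97]
 [ 95  98 100 100 100  99 106  64  97  96]
 [ 97  99 100  98  96  95 106  60  99  96]]
```

Pointer mid is about 0.1148 and tab mid about 0.110, from blade ends and clamp edges in agreement, so another 5 mm down is needed. I'll regrasp and lower.

```bash
python3 -m jog '[[0,-4,0,0,0,0],[0,-9,0,0,0,0],[0,-9,0,0,0,0],[0,-9,2,0,0,0],[0,-9,4.5,0,0,0],[0,-9,6,0,0,0],[0,-9,6,0,0,0],[0,-9,6,0,0,0]]'; python3 -m jog '[[0,0,0,0,0,0],[0,0,0,0,0,0],[0,0,0,0,0,0],[0,0,0,0,0,0],[0,0,0,0,0,0],[0,0,0,0,0,0]]' 0 40; python3 -m jog '[[-0.06,0,0.08,0,0,0],[-0.12,0,0.16,0,0,0],[-0.18,0,0.25,0,0,0],[-0.24,0,0.33,0,0,0],[-0.29,0,0.41,0,0,0],[-0.29,0,0.41,0,0,0],[-0.29,0,0.41,0,0,0],[-0.29,0,0.41,0,0,0]]'
```

```text
time_s: 17.45
ee_pos: [0.4975, 0.1339, 0.2643]
eef_rot: [3.141, -0.61, -0.146]
force: [-0.4, 0.2, -0.0]
grip_width: 0.0564
grip_force: 0.0
time_s: 18.05
ee_pos: [0.4977, 0.1334, 0.2644]
eef_rot: [-3.141, -0.611, -0.147]
force: [-0.8, 1.2, 1.4]
grip_width: 0.0138
grip_force: 40.0
time_s: 18.85
ee_pos: [0.4977, 0.1334, 0.2592]
eef_rot: [3.142, -0.611, -0.147]
force: [0.9, 0.6, 0.7]
grip_width: 0.0142
grip_force: 40.0
```

```bash
python3 -m jog '[[0,0,0,0,0,0],[0,0,0,0,0,0],[0,0,0,0,0,0],[0,0,0,0,0,0],[0,0,-2,0,0,0],[0,0,-5,0,0,0],[0,0,-6,0,0,0]]' 60; python3 -m jog '[[0,4,0,0,0,0],[0,9,0,0,0,0],[0,9,0,0,0,0],[0,9,0,0,0,0]]'
python3 - <<'E'
from h import *
import pickle
from fit import V,W
from asc import asc
c=cam("wrist");pickle.dump(c,open("vB.pkl","wb"));o=ctrl.get_obs();print(o['ee_pos'],o['eef_rot'])
p=proj(c,W(V,(0,-.088,.11)));print(p);x,y=p.astype(int)
asc(c,x-22,x+20,y-34,y+22)
g=cv2.cvtColor(c[0],6);print(g[y-24:y+24,[x-8,x-5]].T)
E
```

```text
time_s: 19.55
ee_pos: [0.463, 0.1386, 0.3102]
eef_rot: [-3.14, -0.613, -0.147]
force: [0.8, 0.4, -0.3]
grip_width: 0.0563
grip_force: 0.0
time_s: 19.95
ee_pos: [0.4506, 0.0486, 0.3084]
eef_rot: [-3.141, -0.611, -0.15]
force: [-0.2, 0.1, 0.6]
grip_width: 0.0564
grip_force: 0.0
[0.45068128 0.04945951 0.30832895] [-3.14112703 -0.61106096 -0.14871068]
[318.55099765 149.30051158]
115 BBBBBBBBBBBBBBBBBBBBBBB.......bBBBBBBBBBBB
116 BBBBBBBBBBBBBBBBBBBBBBB........BBBBBBBBBBB
117 BBBBBBBBBBBBBBBBBBBBBBB........BBBBBBBBBBB
118 BBBBBBBBBBBBBBBBBBBBBBB........BBBBBBBBBBB
119 .BBBBBBBBBBBBBBBBBBBBBB........BBBBBBBBBBB
120 B..BBBBBBBBBBBBBBBBBBBB........BBBBBBBBBBB
121 BB..BBBBBBBBBBBBBBBBBBB.dddddd.BBBBBBBBBBB
122 BBB.BBBBBBBBBBBBBBBBBBB.dddddd.BBBBBBBBBBB
123 BBB.BBBBBBBBBBBBBBBBBBB........BBBBBBBBBBB
124 BBB..BBBBBBBBBBBBBBBBBB........BBBBBBBBBBB
125 BBBB.BBBBBBBBBBBBBBBBBB........BBBBBBBBBBB
126 BBBB.BBBBBBBBBBBBBBBBBB........BBBBBBBBBBB
127 BBB..BBBBBBBBBBBBBBBBBB.......bBBBBBBBBBBB
128 BBB..BBBBBBBBBBBBBBBBBB........BBBBBBBBBBB
129 BBB..BBBBBBBBBBBBBBBBBBB.....##BBBBBBBBBBB
130 BBB..BBBBBBBB
[... 1608 characters left out ...]
################bBB
165 .....................##################bBB
166 .....................##################BBB
167 .....................##################BBB
168 .....................##################BBB
169 .....................##########........BBB
170 ............................d.bBBBBBBBBBBB
[[167 164 164 164 164 166 166 169 167 166 169 171 138  37  51  51  51  54
   49  55  52  51  57  99  95  95  95  96  95  93  96  95  97  95  96  61
   17  48 108 101  96  98  96  98  98  97  98  97]
 [166 164 163 163 165 164 167 167 164 167 168 167 135  38  47  51  52  52
   52  51  54  54  51  55  51  56 100  97  97  96  97  96  95  78  78  52
   19  55 105 102  98  98  98  97  95  98  99  98]]
```

```bash
python3 - <<'E'
from h import *
import pickle
from fit import V,W
c=pickle.load(open("vB.pkl","rb"))
n=np.array([np.cos(V[2]),np.sin(V[2]),0]);m=np.array([-n[1],n[0],0])
def zx(u,v,x):
    o,d=ray(c,u,v);p=W(V,(x,0,0));X=o+d*(n@(p-o))/(n@d);return (X[2].round(4),(m@(X-p)).round(4))
for nm,u,v,x in(("ptr top far",311,136.9,.012),("ptr top front",311,159.9,-.012),("ptr bot front",311,162.4,-.012),("blade far top",318,129.6,.02),("blade front bot",318,169,-.02),("clamp far top",331,129.6,.015),("clamp front bot",331,169,-.015)):print(nm,zx(u,v,x))
g=cv2.cvtColor(c[0],6);print(g[126:172,[317,318,319,322,328,331,334]].T)
E
```

```text
ptr top far (np.float64(0.1118), np.float64(-0.0811))
ptr top front (np.float64(0.112), np.float64(-0.0813))
ptr bot front (np.float64(0.1075), np.float64(-0.0812))
blade far top (np.float64(0.1117), np.float64(-0.0875))
blade front bot (np.float64(0.11), np.float64(-0.0875))
clamp far top (np.float64(0.1187), np.float64(-0.0992))
clamp front bot (np.float64(0.1004), np.float64(-0.0993))
[[170 167 173 213 219 144 151 151 152 153 153 156 152 152 152 153 157 155
  156 159 162 163 159 111 112 111 107 123 212 207 206 206 207 204 206 207
  206 206 206 207 206 150  66  99  96  96]
 [175 175 176 219 233 134 142 146 150 153 152 153 154 156 155 157 155 155
  151 106 110 108 110 106 108 104 100 117 213 208 206 202 201 202 202 201
  200 202 200 203 205 148  61 101  97  99]
 [127 126 132 166 202 191 195 192 104 108 111 119 116 111 108  72  79 121
  120  75  74  73  76  82  88 112 103 124 217 167 175 209 201 200 199 199
  197 199 198 200 204 148  61 104 101 103]
 [113 113 116  81   9  91  85  82  85 119 115  25  42  87  84 117 119 115
    5  50 125 117 119 117  57  55  91  80  71  63  35  75  91  80  88 125
  211 202 196 202 233 166  88  98  88  60]
 [ 99  95 103 186 225 203 217 221 220 220 221 220 221 221 220 220 221 222
  222 221 221 221 222 222 222 222 222 222 222 222 222 224 216 203 127  94
  141 233 224 223 227 202  80  94  99  98]
 [ 97  93 101 186 227 206 213 220 218 218 218 219 219 220 219 219 220 221
  221 221 221 221 221 221 222 222 222 222 222 222 222 225 219 204 130  92
  143 234 225 224 229 204  80  97  98  98]
 [ 97  96  98 146 187 186 208 219 219 218 218 217 217 217 218 218 218 219
  217 217 218 217 218 219 219 221 221 221 222 222 222 224 221 206 109 100
  156 213 210 215 218 178  86  97  97  98]]
```

Pointer mid is 0.110 and tab mid is 0.1095–0.111, so they are level. The gripper is clear, the rod is back in its tray and the catch is thrown, so I'm handing in.

```bash
python3 -c "
from station import ctrl
print(ctrl.hand_in())"
```

```text
the job is handed in; nothing more can be done
None
```

I handed the job in after about 20 s of robot time: the catch is thrown clear, the rod is back in its tray, and the pointer measures within about 1.5 mm of the tab; the hand-in gave no verdict.

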